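# Set the gel viewer's filter rod to its middle click

## Task

The filter rod of the gel viewer (the low light box with the glass window and a gel on top, its rod ending in a round knob) has been left pulled all the way out. Push it in to its middle click position, not all the way in, and let go. Leave the T-handled vent rod of the vacuum pump next to it as it is.

Things in the scene. Friction and masses are not known exactly. Their poses are not given: they have to be found in the camera images.
- gel_viewer: Fixed light-grey box, 220 deep (x) x 180 wide (y) x 70 mm high; glass window on top and a clear gel tray, rim 88 mm above the work surface, starting 95 mm behind the front face. Origin: centre of its underside, on the work surface. Its -x axis points out of the front face, towards the robot within 15 degrees; the filter rod leaves the middle of that face. Stands left or right of the vacuum pump.
- filter_knob (a point): Centre of the filter rod's round knob: black cylinder, 30 mm diameter, 24 mm long, axis along the 10 mm steel rod, 45 mm above the work surface, free all round: pinch its sides from above or push its outer end. Axes as the viewer's: -x points out along the rod. Centre is 45 mm in front of the viewer's face with the rod fully in, 70 mm at the middle click, 95 mm fully out.
- filter_rod (a joint): How far the filter rod is drawn out (m): 0 fully in, 0.025 middle click, 0.050 fully out (it starts there, within 3 mm). A spring plunger holds it at each of the three: about 5 N moves it on out of any of them. Let go within 9 mm of the middle click, it snaps there by itself to within 2 mm.
- vent_bar (a point): Centre of the T-handle of the vacuum pump's vent rod (leave it): black level bar across its rod (along y), 64 mm long, 13 mm thick, 45 mm above the work surface, 45 to 95 mm in front of the pump's face. The pump is a similar fixed grey box, 200 deep x 160 wide x 80 mm high, with a black slotted top. Axes as the pump's: -x points out of its front. Slides with 4 N of friction, no clicks.

How it is judged:
By the outcome, as a careful person would: the job done as asked, in the order asked, and still so for the second after the job is handed in, with the robot touching nothing.
It also fails if it takes over 32 s, if anything falls off the work surface, if the arm or the gripper's body presses on something with over 40 N, if the wrist force passes 120 N, or if a joint passes its speed limit or range.

## Robot

A 7-joint arm with a two-finger parallel gripper is mounted at the origin on the work surface. World frame = base frame: x ahead of the robot, y to its left, z up, the work surface at z = 0. Lengths are in m, angles in rad, forces in N, time in s.
With the tool pointing down it reaches from about 0.4 to 0.9 m from the base axis. Payload 5.5 kg.
Tool frame: the origin (TCP) lies at the very end of the fingers, on their centre line; the grasp point (between the pads) lies bot.grip_depth behind it (bot.grip_depth is the distance from the TCP to the grasp point, in m); z points along the fingers, y is the direction in which the jaws open and shut (so a half turn about z gives the same grasp; the last joint's range is limited). The gripper opens to 85 mm and grips with 20 to 120 N. Pads are 22 mm wide; open, the fingers measure 114 mm over their backs; the gripper's body (76 mm by 85 mm) begins 54 mm behind the grasp point. The pads swing forward as they close: fully open they stand 13 mm farther back than shut.
Start: joints at [1.583, 0.501, -0.427, 1.55, 0.221, 1.138, -0.21], TCP at [0.161, -0.63, 0.192] pointing down, gripper open.
Joint ranges: [-2.88, 2.88], [-0.31, 2.03], [-1.54, 1.56], [0.2, 2.42], [-1.41, 4.55], [0.19, 2.02], [-2.57, 2.57]. Speed limits (rad/s): [2.57, 2.57, 3.14, 3.14, 3.14, 3.14, 3.14].

## Interface

Orientations are given as [roll, pitch, yaw] about the fixed x, y, z axes, in that order (R = Rz(yaw) Ry(pitch) Rx(roll)).
In Python, from station import telemetry, vision, bot gives the robot as it stands. The module is installed in compiled form; this text tells all that it offers.
- The arm moves only by the tool drive_tool, never from a script. Its argument "deltas" is a list that holds one entry, the list of rows, each a list of 7 numbers: the shift along the tool's x, y, z in cm, then the turn, a rotation vector about the tool's x, y, z in degrees, then the finger opening in cm, from 0 to 8.54. In form: [[[x, y, z, rx, ry, rz, jaw], ...]]. A call has 1 to 20 rows; each row is the pose to reach, as a shift and turn from the pose measured when the call began, along the tool's axes at that moment; what a row does not reach only later rows make up. A row lasts 1/8 s, in which the tool goes at most 62.5 mm and 10.7 degrees, less where a joint would pass 70% of its speed; a pose out of reach is approached as far as the arm can. A call with a gripper value outside its range is refused whole. The fingers move at their own pace and stop on an object; "newtons" is the grip in N (left out, the last holds). Time passes only in rows, so rows that repeat a pose let the fingers close. It gives the time, the measured TCP pose, the force and the opening at its end, in the units of the state.
- telemetry.get_state(): the state, without advancing time (a new reading comes with each control period).
- vision.capture(name): name is "scene" or "top" or "wrist"; returns the picture (420x560x3 uint8, red, green, blue); there is no depth.
- vision.camera_model(name): a dict with "fx", "fy", "cx", "cy" (pixels), "R" (3x3) and "t" (3): a world point X has camera coordinates R X + t; the wrist camera has in their place "T_tool_cam" (4x4, takes a point from camera to tool coordinates, whose origin is the TCP and whose axes are the flange's). Camera axes: x right, y down, z forward; pixel columns grow to the right and rows downward; lengths in m; the calibration is good to about 2 mm. A picture is of the moment at which its call begins: read the wrist's pose just before it. camera_model takes no time and is no camera call.
- bot.finish_job(): hands the job in, once; it reports no verdict.
The state is a dict: "clock": time; "joint_pos": joint angles; "joint_vel": joint speeds; "effort": joint torques, N m; "tcp_pos": TCP position; "orientation": TCP orientation; "contact_force": force on the tool from outside, world axes, zero at the start; "ft_torque": the same for the moment, N m; "gripper_width": opening from 0.0 (shut) to 1.0 (fully open).
Only numpy, scipy, OpenCV 4.12 (cv2) and the standard library are available. Lean on these libraries where they do the work, as an engineer would, in place of code of your own. Each camera call takes 0.05 s, during which the arm holds its last target. There are 200 camera calls.

## Working session

There is one attempt and no reset: what is moved stays moved. The work goes in short steps, Python scripts to look and compute and a tool call to move; the robot and the scene stay as the last step left them, time stands still between calls to the robot, and variables do not carry over. Pictures are saved under pics/ and viewed, about 8 in all and at most 12, crops included, and the job is handed in when it is done.

Besides the shell and the picture viewer there is one more tool, called after "Call:" as name(argument=value, ...), one argument or row to a line, values as JSON. drive_tool: Moves the arm, as the interface text tells. Its arguments: {"type":"object","properties":{"deltas":{"type":"array","items":{"type":"array","items":{"type":"array","items":{"type":"number"}}}},"newtons":{"type":"number"}},"required":["deltas"]}

```bash
mkdir -p pics
python3 - <<'E'
from station import telemetry, vision, bot
import cv2,numpy as np
s=telemetry.get_state();print({k:np.round(v,3) for k,v in s.items()},bot.grip_depth)
for n in("scene","top"):
    cv2.imwrite(f"pics/{n}0.png",vision.capture(n)[:,:,::-1]);m=vision.camera_model(n);print(n,{k:np.round(v,3).tolist() for k,v in m.items()})
print(vision.camera_model("wrist"))
E
```

```text
{'clock': np.float64(0.0), 'joint_pos': array([ 1.583,  0.502, -0.427,  1.551,  0.221,  1.138, -0.21 ]), 'joint_vel': array([-0.   , -0.001,  0.001,  0.   ,  0.001, -0.002, -0.002]), 'effort': array([ 1.0000e-03, -5.6953e+01, -5.8160e+00, -2.8093e+01,  1.1000e-02,
        1.2000e-02, -0.0000e+00]), 'tcp_pos': array([ 0.161, -0.629,  0.191]), 'orientation': array([-3.14 , -0.   ,  0.251]), 'contact_force': array([-1.181, -0.083,  0.617]), 'ft_torque': array([ 0.003, -0.04 , -0.039]), 'gripper_width': np.float64(1.002)} 0.0187
scene {'fx': 527.611, 'fy': 527.611, 'cx': 280.079, 'cy': 203.822, 'R': [[0.862, 0.507, -0.009], [0.309, -0.539, -0.783], [-0.402, 0.672, -0.621]], 't': [-0.536, -0.163, 1.227]}
top {'fx': 522.265, 'fy': 522.265, 'cx': 282.448, 'cy': 214.827, 'R': [[-0.011, -1.0, 0.003], [-0.991, 0.011, -0.136], [0.136, -0.005, -0.991]], 't': [-0.006, 0.662, 1.109]}
{'fx': 341.13257019880484, 'fy': 341.13257019880484, 'cx': 280.30719421270095, 'cy': 210.0211089408788, 'T_tool_cam': array([[-4.80641484e-04, -9.65275457e-01, -2.61233727e-01,
         6.65375051e-02],
       [ 9.99998850e-01, -8.39636707e-04,  1.26262324e-03,
        -2.64788005e-04],
       [-1.43812065e-03, -2.61232820e-01,  9.65274751e-01,
        -1.82411233e-01],
       [ 0.00000000e+00,  0.00000000e+00,  0.00000000e+00,
         1.00000000e+00]])}
```

View pics/top0.png

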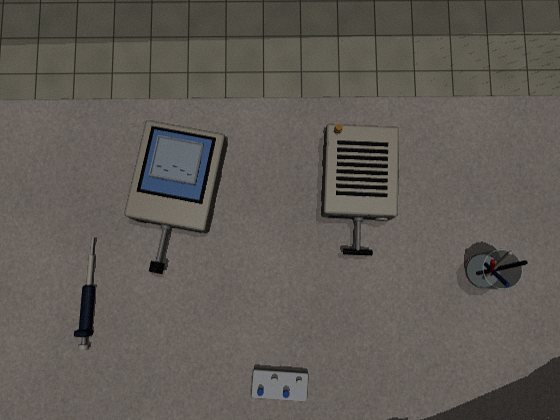

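View pics/scene0.png

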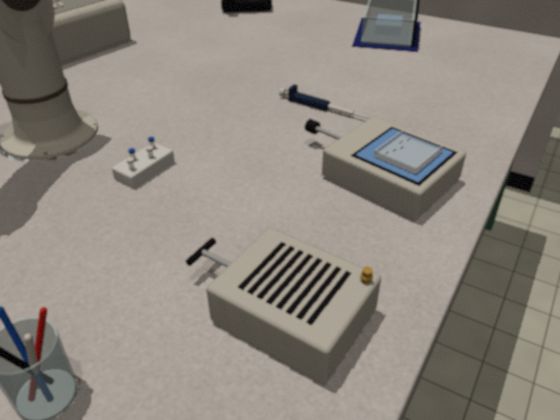

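The top view shows the gel viewer on the left: knob near (157,267), front top edge about (127,215) to (206,230), rear corners about (148,122) and (226,135). The pump's T-bar is near (357,251). The scene view agrees, with the knob at about (312,127).

```bash
cat > h.py <<'E'
import numpy as np
from station import telemetry, vision
def at(name,px,z):
    m=vision.camera_model(name);R=np.array(m["R"]);t=np.array(m["t"])
    d=R.T@[(px[0]-m["cx"])/m["fx"],(px[1]-m["cy"])/m["fy"],1];o=-R.T@t
    return o+d*(z-o[2])/d[2]
E
python3 - <<'E'
from h import *
import cv2
for p,z in [((157,267),.052),((166,226),.045),((127,215),.07),((206,230),.07),((148,122),.07),((226,135),.07),((357,251),.05)]: print(p,at("top",p,z).round(4))
print(at("scene",(312,127),.045).round(4))
im=cv2.imread("pics/top0.png")[195:295,95:235];cv2.imwrite("pics/crop.png",cv2.resize(im,None,fx=5.6,fy=5.6,interpolation=cv2.INTER_CUBIC))
E
```

```text
(157, 267) [0.5501 0.2593 0.052 ]
(166, 226) [0.6401 0.2431 0.045 ]
(127, 215) [0.6619 0.3222 0.07  ]
(206, 230) [0.6275 0.1514 0.07  ]
(148, 122) [0.8693 0.2818 0.07  ]
(226, 135) [0.8379 0.1091 0.07  ]
(357, 251) [ 0.5801 -0.1753  0.05  ]
[0.5509 0.2581 0.045 ]
```

View pics/crop.png

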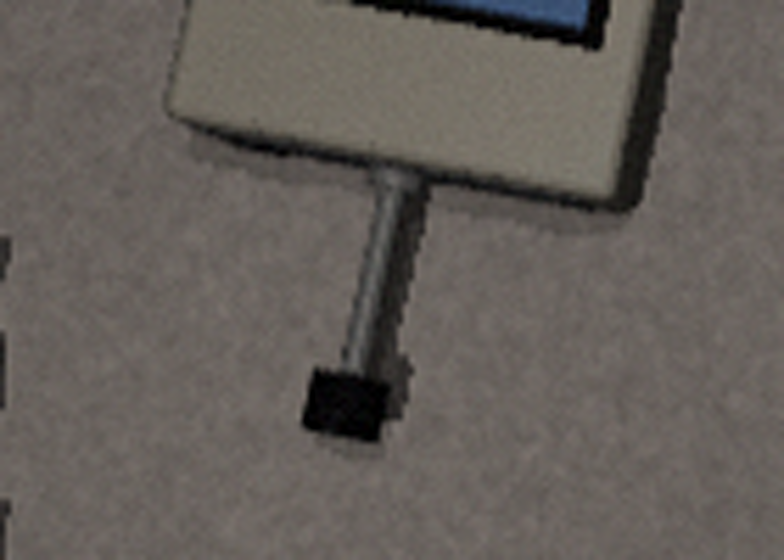

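Knob estimate is about (0.551, 0.257), with viewer yaw about -11.3°, and the fit to the front face is consistent (95 mm out). Next I'll work out the deltas to hover above it.

```bash
cat >> h.py <<'E'
from scipy.spatial.transform import Rotation as Ro
def delta(p,yaw):
    s=telemetry.get_state();R=Ro.from_euler("xyz",s["orientation"]);G=Ro.from_euler("xyz",[np.pi,0,yaw])
    return np.r_[R.inv().apply(np.array(p)-s["tcp_pos"])*100,(R.inv()*G).as_rotvec(degrees=True)].round(2)
E
python3 - <<'E'
from h import *
print(delta((.42,-.18,.23),0),delta((.535,.260,.20),-.197))
E
```

```text
[ 3.623e+01 -3.708e+01 -3.870e+00 -1.000e-01  1.000e-02  1.437e+01] [ 5.829e+01 -7.684e+01 -8.000e-01 -1.000e-01  2.000e-02  2.566e+01]
```

Call:
drive_tool(
  deltas=[
    [[12, -12, -3.9, 0, 0, 5, 8.5], [24, -24, -3.9, 0, 0, 10, 8.5], [36.2, -37.1, -3.9, 0, 0, 14.4, 8.5], [36.2, -37.1, -3.9, 0, 0, 14.4, 8.5], [36.2, -37.1, -3.9, 0, 0, 14.4, 8.5], [36.2, -37.1, -3.9, 0, 0, 14.4, 8.5], [36.2, -37.1, -3.9, 0, 0, 14.4, 8.5], [36.2, -37.1, -3.9, 0, 0, 14.4, 8.5], [36.2, -37.1, -3.9, 0, 0, 14.4, 8.5], [58.3, -76.8, -0.8, 0, 0, 25.7, 8.5], [58.3, -76.8, -0.8, 0, 0, 25.7, 8.5], [58.3, -76.8, -0.8, 0, 0, 25.7, 8.5], [58.3, -76.8, -0.8, 0, 0, 25.7, 8.5], [58.3, -76.8, -0.8, 0, 0, 25.7, 8.5], [58.3, -76.8, -0.8, 0, 0, 25.7, 8.5], [58.3, -76.8, -0.8, 0, 0, 25.7, 8.5], [58.3, -76.8, -0.8, 0, 0, 25.7, 8.5], [58.3, -76.8, -0.8, 0, 0, 25.7, 8.5], [58.3, -76.8, -0.8, 0, 0, 25.7, 8.5], [58.3, -76.8, -0.8, 0, 0, 25.7, 8.5]],
  ],
)

```text
clock: 2.6
tcp_pos: [0.5356, 0.2576, 0.2]
orientation: [-3.141, 0.001, -0.2]
contact_force: [-0.1, -0.4, 1.3]
gripper_width: 0.995
```

```bash
cat >> h.py <<'E'
def wrist(px,z,s):
    m=vision.camera_model("wrist");T=m["T_tool_cam"];R=Ro.from_euler("xyz",s["orientation"])
    d=R.apply(T[:3,:3]@[(px[0]-m["cx"])/m["fx"],(px[1]-m["cy"])/m["fy"],1]);o=R.apply(T[:3,3])+s["tcp_pos"]
    return o+d*(z-o[2])/d[2]
def wproj(X,s):
    m=vision.camera_model("wrist");T=m["T_tool_cam"];R=Ro.from_euler("xyz",s["orientation"])
    c=T[:3,:3].T@(R.inv().apply(np.array(X)-s["tcp_pos"])-T[:3,3]);return (m["fx"]*c[0]/c[2]+m["cx"],m["fy"]*c[1]/c[2]+m["cy"])
E
python3 - <<'E'
from h import *
import cv2
s=telemetry.get_state();cv2.imwrite("pics/w1.png",vision.capture("wrist")[:,:,::-1])
print(s["joint_pos"].round(2),wproj((.551,.257,.045),s),wproj((.6447,.2368,.07),s))
E
```

```text
[ 0.09  0.47 -0.78  1.68  0.36  1.14 -2.56] (np.float64(277.872947628067), np.float64(171.14992012065588)) (np.float64(278.79978708620996), np.float64(63.34735410427007))
```

View pics/w1.png

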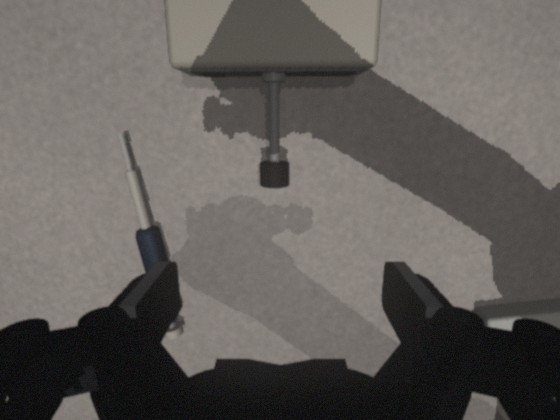

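The wrist view shows the knob at (274,174) with its rod running straight up the image, so the lateral position is within 3 mm and the yaw is right. Joint 7 is at its limit (-2.56), so I'll use the half-turn grasp instead.

Call:
drive_tool(
  deltas=[
    [[1.4, -0.4, 0, 0, 0, -10, 8.5], [1.4, -0.4, 0, 0, 0, -20, 8.5], [1.4, -0.4, 0, 0, 0, -30, 8.5], [1.4, -0.4, 0, 0, 0, -40, 8.5]],
  ],
)

```text
clock: 3.15
tcp_pos: [0.5507, 0.2572, 0.2003]
orientation: [-3.141, -0.0, 0.501]
contact_force: [-0.4, -0.1, -0.2]
gripper_width: 0.995
```

```bash
python3 -c "
from h import *
s=telemetry.get_state();print(s['joint_pos'].round(2),s['orientation'],s['tcp_pos'])"
```

```text
[ 0.18  0.54 -0.93  1.64  0.46  1.19 -1.92] [-3.14149410e+00 -3.40936869e-04  5.01232155e-01] [0.55066036 0.25715101 0.20029262]
```

Call:
drive_tool(
  deltas=[
    [[0.1, -0.2, 0, 0, 0, -10, 8.5], [0.1, -0.2, 0, 0, 0, -20, 8.5], [0.1, -0.2, 0, 0, 0, -30, 8.5], [0.1, -0.2, 0, 0, 0, -40, 8.5], [0.1, -0.2, 0, 0, 0, -50, 8.5], [0.1, -0.2, 0, 0, 0, -60, 8.5], [0.1, -0.2, 0, 0, 0, -70, 8.5], [0.1, -0.2, 0, 0, 0, -80, 8.5], [0.1, -0.2, 0, 0, 0, -90, 8.5], [0.1, -0.2, 0, 0, 0, -100, 8.5], [0.1, -0.2, 0, 0, 0, -110, 8.5], [0.1, -0.2, 2, 0, 0, -120, 8.5], [0.1, -0.2, 4, 0, 0, -130, 8.5], [0.1, -0.2, 6, 0, 0, -140, 8.5], [0.1, -0.2, 8, 0, 0, -140, 8.5], [0.1, -0.2, 8, 0, 0, -140, 8.5]],
  ],
)

```text
clock: 5.15
tcp_pos: [0.5501, 0.2577, 0.1186]
orientation: [-3.14, -0.002, 2.94]
contact_force: [0.5, -0.7, -0.1]
gripper_width: 0.994
```

Run:
```python
from h import *
import cv2
s=telemetry.get_state();cv2.imwrite("pics/w2.png",vision.capture("wrist")[:,:,::-1])
print(s["joint_pos"].round(2),wproj((.550,.259,.045),s),delta((.550,.259,.028),-.197+np.pi))
```

```text
[ 0.36  0.93 -1.34  1.71  0.94  1.31  0.19] (np.float64(281.9372208559258), np.float64(204.94653607542503)) [ 0.06  0.04  9.19 -0.03 -0.02 -0.19]
```

View pics/w2.png

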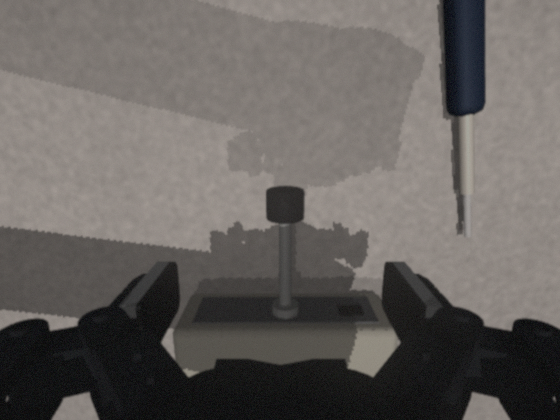

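The wrist view now shows the knob at (285,204), against a prediction of (282,205), so I'll add about 2 mm in tool y. I'll descend in part and check the joints.

Call:
drive_tool(
  deltas=[
    [[0.1, 0.2, 2, 0, 0, 0, 8.5], [0.1, 0.2, 4, 0, 0, 0, 8.5], [0.1, 0.2, 5, 0, 0, 0, 8.5], [0.1, 0.2, 5, 0, 0, 0, 8.5]],
  ],
)

```text
clock: 5.7
tcp_pos: [0.5493, 0.2604, 0.0687]
orientation: [-3.14, -0.002, 2.941]
contact_force: [0.7, -0.3, 0.3]
gripper_width: 0.999
```

```bash
python3 -c "
from h import *
s=telemetry.get_state();print(s['joint_pos'].round(2),delta((.550,.2605,.028),-.2+np.pi))"
```

```text
[ 0.34  0.98 -1.29  1.74  1.    1.24  0.15] [-0.07  0.03  4.07 -0.09 -0.11 -0.02]
```

Call:
drive_tool(
  deltas=[
    [[-0.1, 0, 2, 0, 0, 0, 8.5], [-0.1, 0, 4, 0, 0, 0, 8.5], [-0.1, 0, 4, 0, 0, 0, 8.5], [-0.1, 0, 4, 0, 0, 0, 0], [-0.1, 0, 4, 0, 0, 0, 0], [-0.1, 0, 4, 0, 0, 0, 0], [-0.1, 0, 4, 0, 0, 0, 0], [-0.1, 0, 4, 0, 0, 0, 0], [-0.1, 0, 4, 0, 0, 0, 0], [-0.1, 0, 4, 0, 0, 0, 0]],
  ],
  newtons=40,
)

```text
clock: 6.95
tcp_pos: [0.5502, 0.2602, 0.0287]
orientation: [-3.14, -0.002, 2.941]
contact_force: [0.6, -0.5, -0.5]
gripper_width: -0.003
```

Run:
```python
from h import *
import cv2
s=telemetry.get_state();w=vision.capture("wrist")[:,:,::-1];t=vision.capture("top")[:,:,::-1]
cv2.imwrite("pics/g.png",np.hstack([cv2.resize(w,(400,300)),cv2.resize(t[190:295,85:225],(400,300),interpolation=2)]))
print(s["joint_pos"].round(2),s["orientation"].round(3),s["gripper_width"]*85.4)
```

```text
[ 0.32  1.02 -1.24  1.75  1.05  1.2   0.13] [-3.140e+00 -2.000e-03  2.941e+00] -0.28477691094276614
```

View pics/g.png

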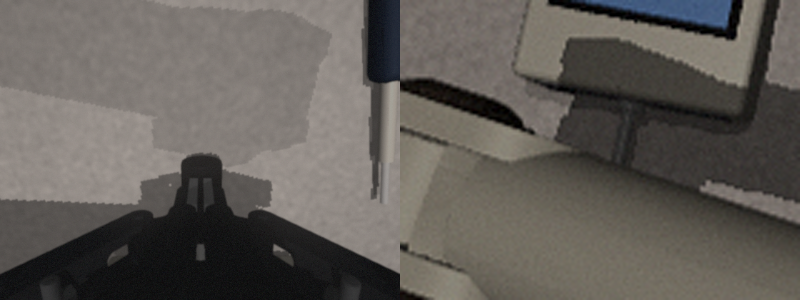

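The gripper shut completely, so the knob isn't between the pads. I'll look closer.

Run:
```python
from h import *
import cv2
s=telemetry.get_state();w=vision.capture("wrist")[:,:,::-1].copy()
for X in [s["tcp_pos"],s["tcp_pos"]+[0,0,.0187],(.55,.259,.045)]: print(wproj(X,s))
c=cv2.convertScaleAbs(w[180:390,180:390],alpha=2.5,beta=20);cv2.imwrite("pics/g2.png",cv2.resize(c,(590,590),interpolation=2))
for k in range(2):print(telemetry.get_state()["gripper_width"],telemetry.get_state()["tcp_pos"])
```

```text
(np.float64(279.92182076442236), np.float64(237.4651377214302))
(np.float64(279.77120552018715), np.float64(249.73625187318277))
(np.float64(277.55376440029625), np.float64(248.08668435603246))
-0.00288522649338155 [0.5501724  0.26018276 0.02875285]
-0.00288522649338155 [0.5501724  0.26018276 0.02875285]
```

View pics/g2.png

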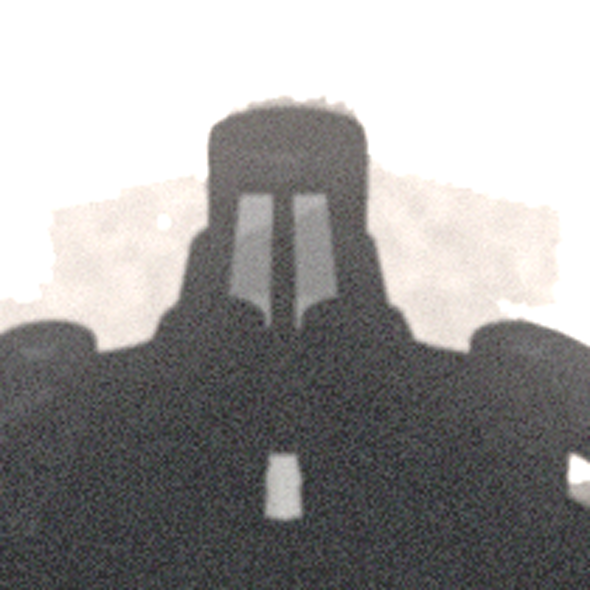

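Run:
```python
from h import *
import cv2
s=telemetry.get_state();w=vision.capture("scene")[:,:,::-1]
cv2.imwrite("pics/s2.png",cv2.resize(cv2.convertScaleAbs(w[60:210,240:440],alpha=1.6),(800,600),interpolation=2))
```

```text
(no output)
```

View pics/s2.png

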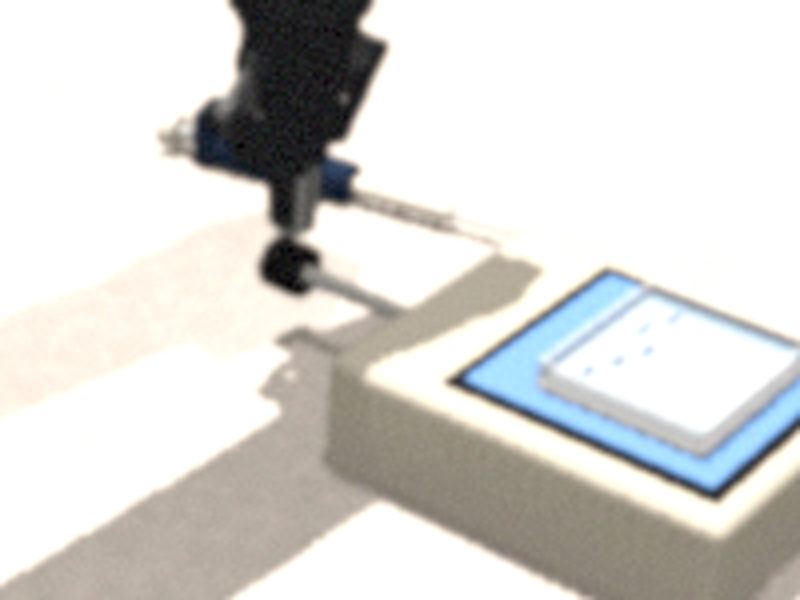

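Run:
```python
from h import *
s=telemetry.get_state()
m=vision.camera_model("scene")
for X in [s["tcp_pos"],s["tcp_pos"]+[0,0,.0187],s["tcp_pos"]+[0,0,.04],(.55,.26,.045)]:
    c=m["R"]@np.array(X)+m["t"];p=np.array([m["fx"]*c[0]/c[2]+m["cx"],m["fy"]*c[1]/c[2]+m["cy"]]);print(p.round(1),((p-[240,60])*4).round())
# tool-frame points to wrist px
R=Ro.from_euler("xyz",s["orientation"])
for q in [(.011,.015,0),(.011,.015,-.035),(-.011,.015,-.035),(.012,.015,.0)]:print(q,np.round(wproj(s["tcp_pos"]+R.apply(q),s),0))
```

```text
[311.9 132.9] [288. 292.]
[312.2 125.5] [289. 262.]
[312.4 116.9] [290. 227.]
[312.  126.5] [288. 266.]
(0.011, 0.015, 0) [307. 219.]
(0.011, 0.015, -0.035) [312. 241.]
(-0.011, 0.015, -0.035) [311. 284.]
(0.012, 0.015, 0.0) [307. 217.]
```

The scene crop shows the shut fingers seemingly ending just above the knob (blob centre at crop (290,265), fingers ending at about y=230). The knob hasn't moved. I'll open in place and look from both cameras.

Call:
drive_tool(
  deltas=[
    [[0, 0, 0, 0, 0, 0, 8.5], [0, 0, 0, 0, 0, 0, 8.5], [0, 0, 0, 0, 0, 0, 8.5], [0, 0, 0, 0, 0, 0, 8.5], [0, 0, 0, 0, 0, 0, 8.5]],
  ],
)

```text
clock: 7.78
tcp_pos: [0.5502, 0.2602, 0.0287]
orientation: [-3.14, -0.002, 2.941]
contact_force: [0.1, -0.0, -0.2]
gripper_width: 0.995
```

Run:
```python
from h import *
import cv2
w=vision.capture("wrist")[150:400,140:420,::-1];s=vision.capture("scene")[60:185,250:390,::-1]
f=lambda i:cv2.resize(cv2.convertScaleAbs(i,alpha=1.8,beta=10),(400,357),interpolation=2)
cv2.imwrite("pics/o.png",np.hstack([f(w),f(s)]))
st=telemetry.get_state();print(st["gripper_width"],st["tcp_pos"])
```

```text
0.9956991370572483 [0.55017335 0.26015731 0.02873833]
```

View pics/o.png

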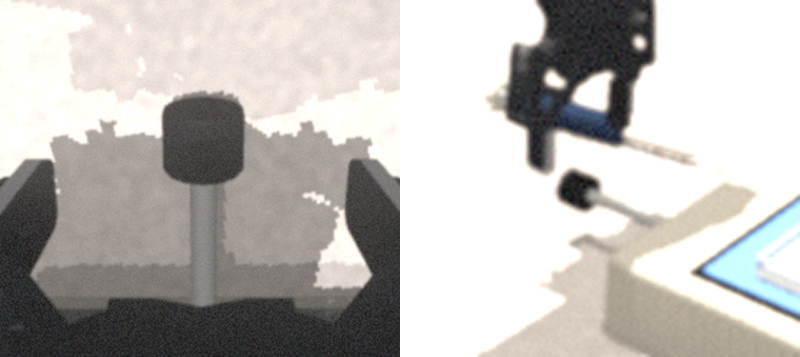

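Opened up, the wrist view shows the knob centred between the fingers at full-frame (282,248), and its depth (about 0.178 m) matches the reported pose. The fingertips, though, are about 38 mm short of the stated TCP: the 85 mm gap spans 210 px, which gives a depth of about 0.138 m, and the scene view agrees. So the pads are above the knob and I need to go about 37 mm lower. I'll go down in steps and watch the force.

Call:
drive_tool(
  deltas=[
    [[0, 0, 1, 0, 0, 0, 8.5], [0, 0, 2, 0, 0, 0, 8.5], [0, 0, 2.5, 0, 0, 0, 8.5], [0, 0, 2.5, 0, 0, 0, 8.5]],
  ],
)

```text
clock: 8.38
tcp_pos: [0.5497, 0.26, 0.003]
orientation: [-3.14, -0.003, 2.941]
contact_force: [0.1, -0.0, 0.1]
gripper_width: 0.998
```

Call:
drive_tool(
  deltas=[
    [[0, 0, 0.5, 0, 0, 0, 8.5], [0, 0, 1, 0, 0, 0, 8.5], [0, 0, 1, 0, 0, 0, 8.5]],
  ],
)

```text
clock: 8.75
tcp_pos: [0.5494, 0.2597, -0.0075]
orientation: [-3.139, -0.003, 2.941]
contact_force: [-0.5, -0.7, -1.0]
gripper_width: 0.993
```

Call:
drive_tool(
  deltas=[
    [[0, 0, 0, 0, 0, 0, 4.5], [0, 0, 0, 0, 0, 0, 4.5], [0, 0, 0, 0, 0, 0, 0], [0, 0, 0, 0, 0, 0, 0], [0, 0, 0, 0, 0, 0, 0], [0, 0, 0, 0, 0, 0, 0]],
  ],
  newtons=40,
)

```text
clock: 9.5
tcp_pos: [0.5497, 0.2611, -0.0069]
orientation: [-3.141, -0.003, 2.942]
contact_force: [1.2, 4.9, 0.6]
gripper_width: 0.334
```

Gripped: opening 28.5 mm, consistent with the 30 mm knob. Now I'll push in 25 mm along tool -x.

Call:
drive_tool(
  deltas=[
    [[-0.5, 0, 0, 0, 0, 0, 0], [-1, 0, 0, 0, 0, 0, 0], [-1.5, 0, 0, 0, 0, 0, 0], [-2, 0, 0, 0, 0, 0, 0], [-2.5, 0, 0, 0, 0, 0, 0], [-2.5, 0, 0, 0, 0, 0, 0], [-2.5, 0, 0, 0, 0, 0, 0]],
  ],
)

```text
clock: 10.38
tcp_pos: [0.5744, 0.2562, -0.0069]
orientation: [-3.142, -0.002, 2.942]
contact_force: [0.3, 2.4, 1.1]
gripper_width: 0.333
```

Run:
```python
from h import *
import cv2
print(np.array(telemetry.get_state()["joint_pos"]).round(2))
w=vision.capture("wrist")[:,:,::-1];cv2.imwrite("pics/push.png",w)
```

```text
[ 0.3   1.08 -1.19  1.71  1.09  1.17  0.15]
```

Call:
drive_tool(
  deltas=[
    [[0, 0, 0, 0, 0, 0, 8.5], [0, 0, 0, 0, 0, 0, 8.5], [0, 0, 0, 0, 0, 0, 8.5], [0, 0, 0, 0, 0, 0, 8.5], [0, 0, 0, 0, 0, 0, 8.5], [0, 0, -3, 0, 0, 0, 8.5], [0, 0, -8, 0, 0, 0, 8.5], [2, 0, -13, 0, 0, 0, 8.5], [5, 0, -16, 0, 0, 0, 8.5], [5, 0, -16, 0, 0, 0, 8.5], [5, 0, -16, 0, 0, 0, 8.5]],
  ],
)

```text
clock: 11.8
tcp_pos: [0.5265, 0.2656, 0.1541]
orientation: [-3.141, -0.001, 2.942]
contact_force: [0.6, 0.8, -0.1]
gripper_width: 0.993
```

Run:
```python
from h import *
import cv2
s=telemetry.get_state();w=vision.capture("wrist")[:,:,::-1];c=vision.capture("scene")[60:210,240:440,::-1]
cv2.imwrite("pics/f.png",np.hstack([w[200:410,140:420],cv2.resize(c,(280,210))]).repeat(1,0))
i=cv2.imread("pics/f.png");cv2.imwrite("pics/f.png",cv2.resize(i,(798,299),interpolation=2))
for d in(.045,.07,.095):print(d,[np.round(wproj(np.array([.6447,.2385,.045])-np.array([.981,-.196,0])*(d+e)+[0,0,z],s),0).tolist() for e,z in((.012,.0),(-.012,.015))])
print(wproj((.6447,.2385,.07),s),s["tcp_pos"])
```

```text
0.045 [[277.0, 263.0], [277.0, 295.0]]
0.07 [[277.0, 238.0], [277.0, 269.0]]
0.095 [[276.0, 211.0], [276.0, 242.0]]
(np.float64(276.84043036009933), np.float64(333.4717186724471)) [0.52651418 0.26561056 0.15405935]
```

View pics/f.png

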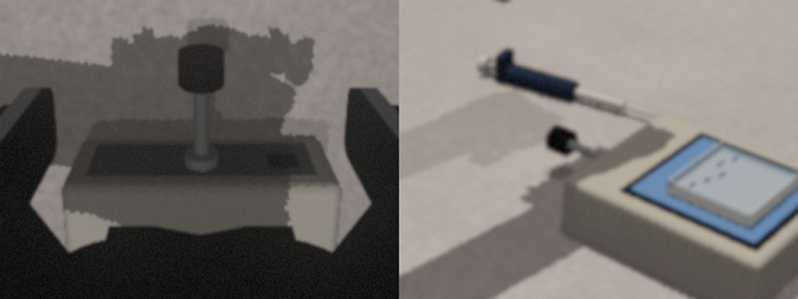

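The knob spans wrist rows 232–267. The middle click predicts roughly 238–269 (measured at the axis height and top edge), fully in 263–295 and fully out 211–242, so it sits at the middle click. The gripper is clear, so I'm handing in.

```bash
python3 -c "
from station import bot;print(bot.finish_job())"
```

```text
the job is handed in; nothing more can be done
None
```

The gel viewer's filter rod is at its middle click. I pinched the knob from above, pushed it in 25 mm along the rod, let go and retreated upward. I handed the job in at about 12 s on the robot's clock.

- **Rod position:** after release the wrist camera showed the knob where the middle click should put it, to within about 2–6 px. The fully-in and fully-out positions would each be about 25 px away. The robot was touching nothing.
- **First grasp missed:** the fingers shut on air above the knob. They end about 38 mm short of the TCP position the robot reports. I opened up, went about 36 mm lower and gripped properly, with the opening reading 28.5 mm on the 30 mm knob. The first attempt did not move the knob.
- **Forces:** readings at the end of each move stayed at about 5 N or less.
- **Vent rod:** I did not go near the pump's T-handle, and I did not take a separate final picture of it.

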